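# Fit the scouring wheel on the splined spindle and close the hood

### The arm

A 6-joint arm with a two-finger parallel gripper is mounted at the origin on the work surface. World frame = base frame: x ahead of the robot, y to its left, z up, the work surface at z = 0. Lengths are in m, angles in rad, forces in N, time in s.
With the tool pointing down it reaches from about 0.2 to 0.875 m from the base axis. Payload 3.4 kg.
Tool frame: the origin (TCP) lies between the finger pads; the fingertips stand 22 mm ahead of it and the grasp point (between the pads) lies 3 mm ahead of it (env.tips_ahead is the distance from the TCP to the fingertips, in m); z points along the fingers, y is the line along which they close (so a half turn about z gives the same grasp; the last joint's range is limited). The gripper opens to 94 mm and grips with 3 to 60 N. Pads are 16 mm wide; open, the fingers measure 119 mm over their backs; the gripper's body (75 mm by 177 mm) begins 78 mm behind the grasp point.
Start: joints at [-1.398, 0.276, 1.505, -0, 1.361, -0.121], TCP at [0.167, -0.55, 0.227] pointing down, gripper open.
Joint ranges: [-2.89, 2.89], [-0.75, 2.08], [0.22, 2.7], [-1.18, 4.32], [0.11, 2.71], [-2.7, 2.7]. Speed limits (rad/s): [2.57, 2.57, 3.14, 3.14, 3.14, 3.14].

### API

Orientations are given as a unit quaternion [w, x, y, z].
In Python, from station import env, grab_frame, ticket gives the robot as it stands. The module is installed in compiled form; this text tells all that it offers.
- The arm moves only by the shell command python3 -m handwheel 'ROWS' [OPENING]. ROWS is JSON, a list of rows, each a list of 2 entries, a list of its own where there are three numbers: the shift along the tool's x, y, z scaled (see below), then the turn, a rotation vector about the tool's x, y, z scaled (see below). In form: [[[dx, dy, dz], [wx, wy, wz]], ...]. A call has 1 to 20 rows; each row shifts and turns the commanded pose from where the row before left it, along the tool's axes as they then stand; what a row does not reach is not made up. The controller multiplies each number of a shift by 0.025 m and each number of a turn by 5 degrees. A row lasts 1/12 s, in which the tool goes at most 41.7 mm and 7.16 degrees, less where a joint would pass 70% of its speed; a pose out of reach is approached as far as the arm can. A call with a number of a shift or a turn outside -1 to 1 is refused whole. A call with a gripper value outside its range is refused whole. OPENING is the opening, from -1 (shut) to 1 (fully open), so that 0 is half open, set as the call begins (- or left out, the last holds). The fingers move at their own pace and stop on an object; the grip force is fixed at half the most. Time passes only in rows, so rows that do not move let the fingers close. It gives the time, the measured TCP pose, the force, the opening and the grip force at its end, in the units of the state.
- env.get_state(): the state, without advancing time (a new reading comes with each control period).
- grab_frame(name): name is "scene" or "top" or "wrist"; returns a dict with "pixels" (384x512x3 uint8, red, green, blue), "range_z" (384x512 float32, m along the optical axis (not along the pixel's ray), 0 where there is no reading), "intrinsics" (3x3 intrinsics, pixels), "R" (3x3) and "t" (3): a world point X has camera coordinates R X + t. Camera axes: x right, y down, z forward; pixel columns grow to the right and rows downward; lengths in m; the calibration is good to about 2 mm. A picture is of the moment at which its call begins.
- ticket.hand_in(): hands the job in; it is judged then, once.
The state is a dict: "time_s": time; "qpos": joint angles; "qvel": joint speeds; "tau": joint torques, N m; "position": TCP position; "tcp_rot": TCP orientation; "force": force on the tool from outside, world axes, zero at the start; "wrist_torque": the same for the moment, N m; "grip_width": finger opening in m; "grasp_force": force on a finger pad.
Only numpy, scipy, OpenCV 4.12 (cv2) and the standard library are available. Lean on these libraries where they do the work, as an engineer would, in place of code of your own. Each camera call takes 0.05 s, during which the arm holds its last target. There are 200 camera calls.

### The job

The scouring wheel is only hanging on the plain nose of the bench finisher's splined spindle. Turn the wheel until its teeth line up with the splines, slide it fully home against the flange, then swing the clear hood right down so that its lip keeps the wheel on. Leave the tin, the brush and the bin standing where they are.

Things in the scene. Friction and masses are not known exactly. Their poses are not given: they have to be found in the camera images.
- machine: Grey bench finisher, fixed. Origin on the bench top below the outer face of the spindle's flange; z up. The gearcase and motor lie to its +y; the level spindle points to its -y, axis 105 mm above the bench at x = 0; below the spindle is only the bench. 'Machine frame' here means this frame. The wheel is fitted by moving it in the machine's +y.
- gearcase_top (a point): Middle of the gearcase's top, at (0, 37.5, 170) mm in the machine frame. Gearcase: x -75 to 75 mm, y 10 to 65 mm, top 170 mm high. Motor behind it to y = 210 mm, top 165 mm high. Base plate: x -95 to 95 mm, y 10 to 240 mm.
- seat (a point): Centre of the outer face of the flange (68 mm disc), on the spindle's axis, at (0, 0, 105) mm in the machine frame, same axes. The wheel is home when its inner face lies flat on this face.
- spindle (a joint): Turn of the steel spindle about the machine's +y axis (rad, right-handed). Endless; stays where left (friction 0.12 N m). From the flange outward it has six splines (8 mm wide, 42 mm over the tops, 44 mm long plus 1.75 mm chamfered ends), then a plain round nose of 32 mm diameter. At 0 the splines stand 30, 90, 150.. degrees from straight up; the pattern repeats every 60 degrees.
- spline_end (a point): Outer end of one spline, middle of its top; 21 mm from the axis, 44 mm out from the flange face. Turns with the spindle: at joint 0 it stands 30 degrees from straight up, towards the machine's +x.
- nose_end (a point): Centre of the end face of the spindle's plain nose, 88 mm out from the flange face. A home wheel leaves 38 mm of the nose sticking out.
- wheel: Loose scouring wheel, 0.4 to 0.8 kg: aluminium drum 94 mm in diameter, 50 mm wide, with six rubber pads. Origin at its centre; its y is its axis, pointing to the flange; its z runs through the middle of a pad (the top one at the start). It hangs on the nose, centre 75 mm out from the flange face; home is 25 mm out. It turns easily and stays where left. If it is drawn out by 13 mm or more it tips off the nose.
- pad (a point): Middle of the outer surface of the pad on the wheel's +z, 60 mm from the axis. The six pads are black rubber, evenly spaced, 26 mm around the rim, 46 mm wide, 13 mm proud of the drum, with open gaps of 24 mm (at the bottom) to 37 mm (between the outer corners) in which a finger fits to push a pad sideways and so turn the wheel.
- outer_face (a point): Centre of the wheel's outer face, on its axis. The bore has six teeth 6.5 mm wide, 33.6 mm across, full width, each right below a pad; its grooves lie below the gaps. Splines and grooves line up when the wheel's turn about the machine's +y minus spindle is a multiple of 60 degrees, within 4 (chamfers help to about 8). Flat face to push on: 24 to 47 mm from the axis.
- hood_hinge (a point): Middle of the hood's hinge line, which runs along the machine's x on top of the gearcase, at (0, 30, 177) mm in the machine frame.
- hood_edge (a point): Middle of the hood's outer edge, on its upper side, 96 mm from the hinge line. Shut, it lies out beyond the wheel; up, it is the highest point of the hood (about 270 mm above the bench).
- hood (a joint): Opening angle of the clear hood (rad): 0 is shut (top plate level over the home wheel), 1.6 to 1.85 at the start (up, leaning slightly back). Plastic 4 mm thick, 150 g: top plate 94 mm wide, 96 mm long, sides sloping out to 150 mm, end lip 24 mm deep. Hinge friction 0.12 N m holds it at any angle. Push it over from behind, then down from above. The lip lands on the pads if the wheel is not home.
- polish_tin: Bystander: round dark tin with a pale lid, 80 mm diameter, 30 mm high; origin at the centre of its underside.
- shoe_brush: Bystander: shoe brush, 165 x 52 mm, 45 mm high, bristles down; origin at the centre of its underside, long along its x.
- cylinder_bin: Bystander: grey plastic bin of lock cylinders, 100 x 150 mm, 55 mm high; origin at the centre of its underside.
Mind the look-alikes: they are no part of the job. What is shaped like the wheel but blue or green is not meant.

How it is judged:
By the outcome, as a careful person would: the job done as asked, in the order asked, and still so for the second after the job is handed in, with the robot touching nothing.
It also fails if it takes over 69 s, if anything falls off the work surface, if the arm or the gripper's body presses on something with over 40 N, if the wrist force passes 120 N, or if a joint passes its speed limit or range.

## Working session

There is one attempt and no reset: what is moved stays moved. The work goes in short steps, Python scripts to look and compute and a shell command to move; the robot and the scene stay as the last step left them, time stands still between calls to the robot, and variables do not carry over. Pictures are saved under pics/ and viewed, at most 10 in all, crops included, and the job is handed in when it is done.

```bash
mkdir -p pics; cat > h.py <<'E'
import numpy as np, cv2
from station import env, grab_frame
def pts(f):
    K,R,t=[np.array(f[k]) for k in("intrinsics","R","t")]
    z=f["range_z"];v,u=np.mgrid[:z.shape[0],:z.shape[1]]
    c=np.stack([(u-K[0,2])/K[0,0]*z,(v-K[1,2])/K[1,1]*z,z],-1)
    return (c-t)@R   # R^T(c-t)
def save(f,n): cv2.imwrite(f"pics/{n}.png",f["pixels"][:,:,::-1])
def proj(f,X):
    c=np.array(f["R"])@np.array(X)+np.array(f["t"]);p=np.array(f["intrinsics"])@c
    return p[:2]/p[2]
E
python3 - <<'E'
from h import *
a=grab_frame("scene");b=grab_frame("top")
np.savez("f0.npz",a=pts(a),b=pts(b),ai=a["pixels"],bi=b["pixels"])
cv2.imwrite("pics/a0.png",cv2.resize(np.vstack([a["pixels"],b["pixels"]])[:,:,::-1],(400,600)) if 0 else a["pixels"][:,:,::-1]);save(b,"b0")
for f in(a,b):print(-np.array(f["R"]).T@f["t"],np.array(f["intrinsics"])[0])
print(env.get_state())
E
```

```text
[ 1.07322414 -0.37549137  0.8789715 ] [409.58224937   0.         252.90869783]
[ 0.39843017 -0.02671577  1.01194382] [401.67533582   0.         255.70326536]
{'time_s': 0.1, 'qpos': array([-1.39799615e+00,  2.76520618e-01,  1.50599323e+00, -4.29751287e-05,
        1.36071180e+00, -1.20978283e-01]), 'qvel': array([-1.55086880e-03, -4.20147514e-06, -2.96258035e-03, -6.67746412e-04,
       -3.87113224e-04, -1.09362698e-03]), 'tau': array([ 7.68466743e-04, -4.05457485e+01, -2.37779474e+01,  7.01241964e-02,
        2.98701972e-02, -4.85221472e-05]), 'position': array([ 0.16641251, -0.54989427,  0.22670288]), 'tcp_rot': array([-8.15678285e-04,  9.89230173e-01,  1.46365975e-01, -4.21582400e-05]), 'force': array([-0.93654822,  0.14882326,  0.40638315]), 'wrist_torque': array([ 0.04363124, -0.02124192,  0.00490295]), 'grasp_force': 0.0, 'grip_width': 0.09401252453521652}
```

View pics/a0.png

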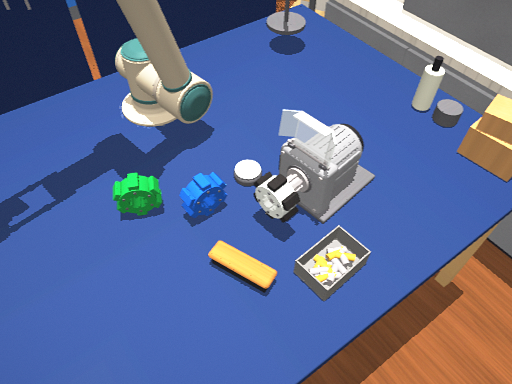

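View pics/b0.png

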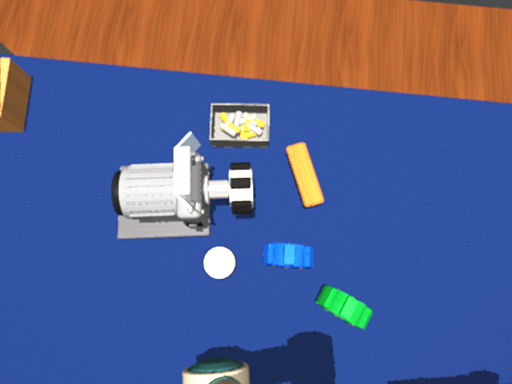

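The scene view shows the machine with the hood up (edge about (305,125)), the wheel on the nose at (277,195), the tin at (247,172), the brush at (243,265) and the bin at (333,262). In the top view the spindle runs right from (208,190) with the wheel at (241,188), so machine −y is roughly world −y. The blue and green look-alikes stand apart.

```bash
python3 - <<'E'
from h import *
d=np.load("f0.npz");P=d["b"];I=d["bi"].astype(int);A=d["a"];AI=d["ai"].astype(int)
def rc(n,m,P):
    q=P[m];r=cv2.minAreaRect(q[:,:2].astype(np.float32)*1000)
    print(n,len(q),np.round(np.median(q,0)*1000),"rect",np.round(r[0]),np.round(r[1]),round(r[2],1),"z",np.round(np.percentile(q[:,2],[5,95])*1000))
v,u=np.mgrid[:384,:512]
mach=(u>110)&(u<262)&(v>125)&(v<245)
grey=(I.max(-1)-I.min(-1)<30)
rc("case+motor>150",mach&(abs(P[...,2]-.168)<.006)&grey,P)
rc("base",mach&(P[...,2]>.004)&(P[...,2]<.03)&grey&(u<212),P)
w=mach&(u>226)&(P[...,2]>.06)
rc("wheel",w,P)
rc("spindle",mach&(u>212)&(u<227)&(P[...,2]>.08),P)
rc("hood",mach&(P[...,2]>.19),P)
for v0 in range(150,225,6): print(v0,[tuple(np.round(P[v0,u0]*1000).astype(int)) for u0 in (185,200,218,232,240,250)])
rc("tin",(u>200)&(u<240)&(v>243)&(v<285)&(P[...,2]>.015),P)
rc("brush",(u>280)&(u<330)&(v>135)&(v<215)&(P[...,2]>.02),P)
rc("bin",(u>205)&(u<275)&(v>95)&(v<152)&(P[...,2]>.03),P)
E
```

```text
case+motor>150 1836 [581. 181. 166.] rect [583. 148.] [138. 279.] 25.2 z [162. 171.]
base 1615 [507. 235.  14.] rect [617. 229.] [265. 239.] 8.3 z [11. 17.]
wheel 1198 [596.  30. 143.] rect [529.  22.] [273.  59.] 8.4 z [ 99. 165.]
spindle 252 [595.  78. 119.] rect [505.  39.] [247.  40.] 22.8 z [111. 128.]
hood 1255 [592. 134. 273.] rect [516.  84.] [313.  82.] 28.6 z [ 216. 1012.]
150 [(np.int64(633), np.int64(136), np.int64(274)), (np.int64(725), np.int64(157), np.int64(1)), (np.int64(730), np.int64(110), np.int64(0)), (np.int64(735), np.int64(73), np.int64(-3)), (np.int64(736), np.int64(52), np.int64(-2)), (np.int64(739), np.int64(25), np.int64(-2))]
156 [(np.int64(621), np.int64(134), np.int64(275)), (np.int64(659), np.int64(126), np.int64(162)), (np.int64(713), np.int64(107), np.int64(0)), (np.int64(717), np.int64(71), np.int64(0)), (np.int64(719), np.int64(50), np.int64(0)), (np.int64(722), np.int64(23), np.int64(0))]
162 [(np.int64(610), np.int64(133), np.int64(273)), (np.int64(645), np.int64(124), np.int64(162)), (np.int64(696), np.int64(105), np.int64(2)), (np.int64(701), n
[... 2437 characters left out ...]
.int64(108), np.int64(154)), (np.int64(554), np.int64(87), np.int64(1)), (np.int64(558), np.int64(51), np.int64(2)), (np.int64(560), np.int64(31), np.int64(-1)), (np.int64(563), np.int64(6), np.int64(-2))]
222 [(np.int64(514), np.int64(144), np.int64(126)), (np.int64(520), np.int64(114), np.int64(105)), (np.int64(539), np.int64(85), np.int64(2)), (np.int64(543), np.int64(50), np.int64(1)), (np.int64(545), np.int64(30), np.int64(1)), (np.int64(547), np.int64(4), np.int64(2))]
tin 840 [437.  66.  30.] rect [438.  40.] [134.  78.] 89.8 z [19. 33.]
brush 1318 [ 673. -118.   44.] rect [ 573. -107.] [117. 366.] 83.2 z [39. 48.]
bin 1130 [793.  72.  41.] rect [619.  42.] [451. 150.] 5.3 z [31. 57.]
```

```bash
cat > m.py <<'E'
from h import *
def fit(f,tag,box=None):
    P=pts(f);ok=f["range_z"]>.05;I=f["pixels"].astype(int)
    m=ok&(P[...,0]>.45)&(P[...,0]<.75)&(P[...,1]>-.06)&(P[...,1]<.4)
    return P,m,I
E
python3 - <<'E'
from m import *
for n in("top","scene"):
    f=grab_frame(n);P,m,I=fit(f,n)
    def rc(t,k):
        q=P[k]*1000
        if len(q)<5:print(t,len(q));return
        r=cv2.minAreaRect(q[:,:2].astype(np.float32))
        print(n,t,len(q),"med",np.round(np.median(q,0)),"rect",np.round(r[0]),np.round(r[1]),round(r[2],1))
    dark=I.max(-1)<70
    rc("padtop",m&dark&(P[...,2]>.155)&(P[...,2]<.172)&(P[...,1]<.07))
    k=m&(P[...,1]<.07)&(P[...,2]>.05);rc("wheel",k)
    k=m&(P[...,2]>.262);rc("hoodtop",k)
    q=P[k];
    if len(q):
        l=cv2.fitLine(q[:,:2].astype(np.float32)*1000,cv2.DIST_HUBER,0,.01,.01).ravel();print("line",np.degrees(np.arctan2(l[1],l[0])),l[2:])
    rc("base",m&(P[...,2]>.006)&(P[...,2]<.02)&(I.max(-1)-I.min(-1)<30))
    k=m&(P[...,1]>.06)&(P[...,1]<.1)&(P[...,2]>.09)&(P[...,2]<.14)
    q=P[k]*1000;rc("spindle",k)
    l=cv2.fitLine(q[:,:2].astype(np.float32),cv2.DIST_HUBER,0,.01,.01).ravel()
    # wheel pads in cross section assuming yaw 8.6
    k=m&(P[...,1]>.10)&(P[...,1]<.2)&(P[...,2]>.155)&(P[...,2]<.172);rc("casetop",k)
E
```

```text
top padtop 178 med [607.  29. 164.] rect [608.  30.] [21. 39.] 6.4
top wheel 1513 med [593.  27. 141.] rect [597.  14.] [309. 112.] 8.5
top hoodtop 921 med [593. 137. 273.] rect [592. 135.] [152.  37.] 8.6
line 6.6574383 [594.5382  136.52689]
top base 1708 med [508. 229.  14.] rect [599. 167.] [299. 373.] 0.3
top spindle 312 med [596.  80. 119.] rect [617.  80.] [79. 39.] 0.2
top casetop 1138 med [574. 137. 166.] rect [589. 159.] [150.  93.] 7.9
scene padtop 54 med [619.  25. 160.] rect [610.  29.] [24. 43.] 8.0
scene wheel 1745 med [619.  15. 127.] rect [598.   7.] [315.  92.] 10.6
scene hoodtop 525 med [593. 134. 271.] rect [593. 136.] [154.  37.] 8.1
line 9.538974 [590.4361  134.06108]
scene base 1294 med [651. 232.  12.] rect [603. 190.] [328. 300.] 89.0
scene spindle 149 med [607.  87. 118.] rect [620.  83.] [30. 80.] 78.3
scene casetop 644 med [611. 126. 165.] rect [592. 153.] [148.  81.] 9.2
```

```bash
R='[[0,0,-0.24],[0,0,-0.96]]'; python3 -m handwheel '[[[0,0,-0.24],[0,0,-0.96]],[[0,0,-0.24],[0,0,-0.96]],[[0,0,-0.24],[0,0,-0.96]],[[0,0,-0.24],[0,0,-0.96]],[[0,0,-0.24],[0,0,-0.96]],[[0,0,-0.24],[0,0,-0.96]],[[0,0,-0.24],[0,0,-0.96]],[[0,0,-0.24],[0,0,-0.96]],[[0,0,-0.24],[0,0,-0.96]],[[0,0,-0.24],[0,0,-0.96]],[[0,0,-0.24],[0,0,-0.96]],[[0,0,-0.24],[0,0,-0.96]],[[0,0,-0.24],[0,0,-0.96]],[[0,0,-0.24],[0,0,-0.96]],[[0,0,-0.24],[0,0,-0.96]],[[0,0,-0.24],[0,0,-0.96]],[[0,0,-0.24],[0,0,-0.96]]]'
python3 -m handwheel '[[[0.8,0.85,0],[0,0,0]],[[0.8,0.85,0],[0,0,0]],[[0.8,0.85,0],[0,0,0]],[[0.8,0.85,0],[0,0,0]],[[0.8,0.85,0],[0,0,0]],[[0.8,0.85,0],[0,0,0]],[[0.8,0.85,0],[0,0,0]],[[0.8,0.85,0],[0,0,0]],[[0.8,0.85,0],[0,0,0]],[[0.8,0.85,0],[0,0,0]],[[0.8,0.85,0],[0,0,0]],[[0.8,0.85,0],[0,0,0]],[[0.8,0.85,0],[0,0,0]],[[0.8,0.85,0],[0,0,0]],[[0.8,0.85,0],[0,0,0]],[[0.8,0.85,0],[0,0,0]],[[0.8,0.85,0],[0,0,0]],[[0.8,0.85,0],[0,0,0]],[[0.8,0.85,0],[0,0,0]],[[0.8,0.85,0],[0,0,0]]]'
python3 - <<'E'
from h import *
f=grab_frame("wrist");save(f,"w1");s=env.get_state()
print(-np.array(f["R"]).T@f["t"],s["position"],np.array(f["R"])[2],proj(f,[.597,.104,.105]),proj(f,[.603,.06,.126]))
E
```

```text
time_s: 1.62
position: [0.1665, -0.5502, 0.3295]
tcp_rot: [-0.0, 0.652, 0.759, 0.0]
force: [-0.0, 0.1, 0.5]
grip_width: 0.094
grasp_force: 0.0
time_s: 3.28
position: [0.5289, -0.091, 0.3293]
tcp_rot: [-0.0, 0.653, 0.757, -0.0]
force: [0.6, 0.1, 0.8]
grip_width: 0.094
grasp_force: 0.0
[ 0.51694662 -0.01440074  0.48698691] [ 0.53205518 -0.08689918  0.32886667] [ 0.04051531 -0.26569435 -0.9632056 ] [329.45830203  29.79182786] [330.92120879  64.92897723]
```

```bash

python3 -m handwheel '[[[0.84,0.74,0.32],[0,0,0]],[[0.84,0.74,0.32],[0,0,0]],[[0.84,0.74,0.32],[0,0,0]],[[0.84,0.74,0.32],[0,0,0]],[[0.84,0.74,0.32],[0,0,0]],[[0,0,0],[0,0,0]]]' 0.3
python3 - <<'E'
from h import *
f=grab_frame("wrist");save(f,"w2");s=env.get_state()
np.savez("w2.npz",P=pts(f),I=f["pixels"],R=f["R"],t=f["t"],K=f["intrinsics"])
print(-np.array(f["R"]).T@f["t"],s["position"],s["tcp_rot"],proj(f,[.597,.104,.105]),proj(f,[.603,.06,.126]))
E
```

```text
time_s: 3.83
position: [0.6056, 0.029, 0.2867]
tcp_rot: [-0.002, 0.652, 0.758, 0.0]
force: [-0.2, -0.3, -0.9]
grip_width: 0.0618
grasp_force: 0.0
[0.5937924  0.10508778 0.44467674] [0.6045624  0.02682908 0.28761392] [-0.00128185  0.6519901   0.75822599 -0.00077917] [256.11930035 118.37776465] [255.56749866 157.06892132]
```

View pics/w2.png

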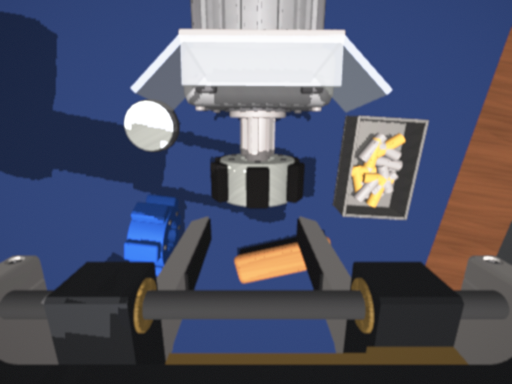

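The wrist view shows the wheel at (257,180) with its top pad at (258,187), and the splined shaft at (258,112–155). The hood is up behind it. I'll enlarge the shaft to read the splines.

```bash
python3 - <<'E'
from h import *
d=np.load("w2.npz");I=d["I"]
c=I[100:210,200:315,::-1];c=cv2.resize(c,None,fx=5.2,fy=5.2,interpolation=cv2.INTER_CUBIC)
cv2.imwrite("pics/w2c.png",c)
g=I.mean(-1);print(d["K"][0,0])
for r in (118,122,126,130,134,138,142,146):print(r,np.round(g[r,236:280]).astype(int).tolist())
P=d["P"]
sl=P[116:148,236:280].reshape(-1,3)*1000
a=np.radians(8.4);xm=(sl[:,0]-597)*np.cos(a)+(sl[:,1]-104)*np.sin(a);ym=-(sl[:,0]-597)*np.sin(a)+(sl[:,1]-104)*np.cos(a)
k=(ym>-42)&(ym<-6)&(sl[:,2]>85)
print(len(xm[k]))
for x0 in range(-24,26,2):
    j=k&(abs(xm-x0)<1);print(x0,j.sum(),np.round(np.median(sl[j,2]),1) if j.any() else '',end=' | ')
E
```

```text
268.13073760633563
118 [99, 95, 87, 89, 110, 140, 171, 190, 193, 186, 169, 166, 187, 203, 212, 220, 222, 217, 214, 215, 213, 201, 199, 226, 233, 230, 223, 213, 201, 191, 182, 179, 177, 173, 172, 172, 172, 175, 166, 125, 90, 83, 82, 82]
122 [84, 85, 84, 93, 116, 152, 193, 217, 221, 221, 213, 198, 199, 211, 221, 229, 234, 236, 236, 236, 235, 223, 218, 241, 247, 243, 239, 233, 227, 218, 206, 200, 196, 185, 173, 170, 174, 177, 165, 120, 84, 79, 82, 83]
126 [84, 83, 84, 94, 113, 145, 184, 213, 221, 221, 214, 199, 200, 211, 218, 224, 232, 235, 236, 236, 234, 222, 214, 240, 246, 242, 237, 232, 225, 215, 205, 200, 196, 184, 173, 172, 178, 187, 170, 125, 89, 83, 83, 84]
130 [83, 84, 85, 94, 114, 145, 185, 214, 221, 221, 215, 199, 201, 212, 219, 224, 232, 235, 236, 236, 235, 223, 217, 239, 245, 241, 236, 230, 224, 214, 204, 201, 196, 183, 172, 172, 182, 193, 171, 123, 88, 83, 84, 84]
134 [84, 84, 85, 95, 114, 146, 185, 215, 222, 221, 215, 203, 203, 213, 223, 230, 234, 235, 236, 236, 234, 223, 216, 238, 244, 240, 234, 229, 222, 212, 203, 201, 196, 183, 172, 172, 182, 187, 158, 111, 86, 83, 84, 
[... 291 characters left out ...]
 221, 226, 233, 236, 236, 236, 235, 225, 217, 236, 242, 237, 231, 226, 220, 210, 203, 201, 194, 179, 171, 173, 187, 191, 152, 101, 85, 84, 85, 84]
146 [49, 48, 51, 69, 102, 145, 186, 216, 223, 222, 217, 207, 207, 216, 224, 231, 235, 236, 237, 237, 235, 224, 215, 235, 241, 235, 230, 225, 220, 210, 203, 202, 194, 180, 171, 174, 188, 190, 148, 97, 81, 79, 79, 81]
809
-24 0  | -22 0  | -20 8 108.3 | -18 26 112.6 | -16 46 116.0 | -14 48 114.9 | -12 24 114.5 | -10 48 115.9 | -8 48 117.7 | -6 24 125.0 | -4 48 125.4 | -2 47 125.9 | 0 37 126.4 | 2 35 123.8 | 4 48 120.6 | 6 35 119.9 | 8 37 119.2 | 10 48 118.9 | 12 38 119.4 | 14 38 121.1 | 16 44 120.5 | 18 34 118.0 | 20 16 116.9 | 22 32 102.2 | 24 0  |
```

View pics/w2c.png

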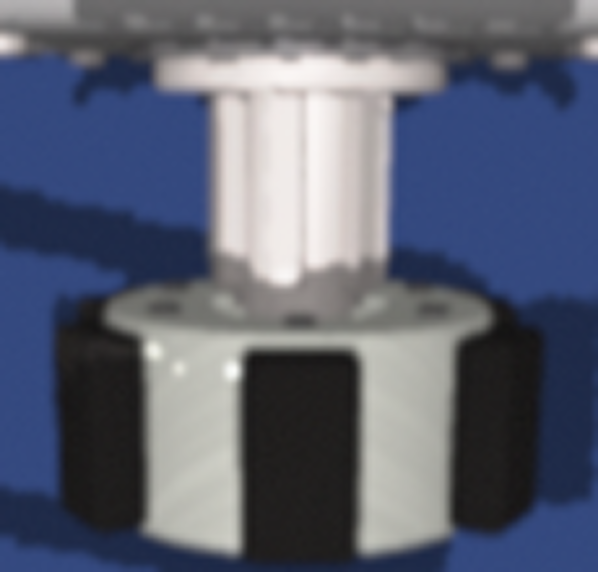

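The crop shows one spline on top, left of the shaft's centre line (about (275,190) against (300,190)), and the top pad nearly centred at (300,455). I'll put numbers on that.

```bash
python3 - <<'E'
from h import *
d=np.load("w2.npz");I=d["I"];P=d["P"]*1000
a=np.radians(8.4)
def M(p): 
    x=p[...,0]-597;y=p[...,1]-104
    return np.stack([x*np.cos(a)+y*np.sin(a),-x*np.sin(a)+y*np.cos(a),p[...,2]],-1)
Q=M(P)
for u in range(238,278): print(u,np.round(np.median(Q[124:144,u],0),1)[[0,2]],end=' ')
# raycast to machine heights
K,R,t=d["K"],d["R"],d["t"];C=-R.T@t*1000
def ray(u,v,z):
    r=R.T@np.linalg.inv(K)@[u,v,1]; return M(C+r*(z-C[2])/r[2])
print("\nspline edges",ray(248,134,125.5),ray(257.7,134,125.5),"sil",ray(241.3,134,110),ray(274.8,134,114))
g=I.mean(-1)
for r in(175,185,195):print(r,"dark px",np.where(g[r,205:310]<45)[0]+205)
print("cam",M(C),"pad",ray(246.5,185,164),ray(269,185,164))
E
```

```text
238 [-28.3   0.5] 239 [-26.7   0.4] 240 [-25.1   0.8] 241 [-18.3 112.4] 242 [-16.9 116.1] 243 [-15.7 115.6] 244 [-14.5 115.1] 245 [-13.4 114.7] 246 [-12.1 114.5] 247 [-10.9 115. ] 248 [ -9.7 117.3] 249 [ -8.5 117.3] 250 [ -7.3 118.2] 251 [ -6. 125.] 252 [ -4.9 125.4] 253 [ -3.7 125.4] 254 [ -2.5 126.2] 255 [ -1.4 125.8] 256 [ -0.2 126.3] 257 [  1.  126.6] 258 [  2.2 123.5] 259 [  3.4 120.7] 260 [  4.6 120.5] 261 [  5.8 119.9] 262 [  7. 120.] 263 [  8.2 119.2] 264 [  9.4 119.1] 265 [ 10.6 118.4] 266 [ 11.8 119.2] 267 [ 12.9 120.4] 268 [ 14.  121.2] 269 [ 15.2 122. ] 270 [ 16.5 120. ] 271 [ 17.8 118.1] 272 [ 19.  117.2] 273 [ 21.2 102.8] 274 [ 22.6 100.8] 275 [31.8 -0.1] 276 [33.3  0.6] 277 [35.1 -0. ] 
spline edges [ -9.51428072 -17.54859357 125.5       ] [  1.8010171  -17.48868147 125.5       ] sil [-18.02560928 -18.51920416 110.        ] [ 22.63916243 -18.06504253 114.        ]
175 dark px [211 212 213 214 215 216 217 218 219 220 221 222 223 224 225 226 247 248
 249 250 251 252 253 254 255 256 257 258 259 260 261 262 263 264 265 266
 267 288 289 290 291 292 293 294 295 296 297 298 299 300 301 302 303 304]
185 dark px [212 213 214 215 216 217 218 219 220 221 222 223 224 225 226 247 248 249
 250 251 252 253 254 255 256 257 258 259 260 261 262 263 264 265 266 267
 288 289 290 291 292 293 294 295 296 297 298 299 300 301 302 303 304]
195 dark px [212 213 214 215 216 217 218 219 220 221 222 223 224 225 226 248 249 250
 251 252 253 254 255 256 257 258 259 260 261 262 263 264 265 266 267 287
 288 289 290 291 292 293 294 295 296 297 298 299 300 301 302]
cam [ -3.01428296   1.54468771 444.67674204] pad [-10.35635531 -69.19434401 164.        ] [ 13.9252606  -69.06196683 164.        ]
```

```bash

python3 -m handwheel '[[[-0.35,0.19,0.4],[0,0,0]],[[0,0,0.7],[0,0,0]],[[0,0,0.7],[0,0,0]],[[0,0,0.7],[0,0,0]],[[0,0,0.7],[0,0,0]],[[0,0,0.7],[0,0,0]],[[0,0,0.56],[0,0,0]],[[0,0,0],[0,0,0]]]' 0.3
python3 -m handwheel '[[[0,0,0],[0,0,0]],[[0,0,0],[0,0,0]],[[0,0,0],[0,0,0]],[[0,0,0],[0,0,0]],[[0,0,0],[0,0,0]],[[0,0,0],[0,0,0]]]' -0.8
python3 - <<'E'
from h import *
f=grab_frame("wrist");save(f,"w3");print(env.get_state())
E
```

```text
time_s: 4.55
position: [0.608, 0.0151, 0.1748]
tcp_rot: [-0.002, 0.654, 0.757, -0.002]
force: [-0.7, 0.2, -0.0]
grip_width: 0.0612
grasp_force: 0.0
time_s: 5.05
position: [0.6109, 0.0171, 0.1787]
tcp_rot: [0.001, 0.653, 0.757, 0.0]
force: [1.2, 0.1, 1.8]
grip_width: 0.0256
grasp_force: 30.0
{'time_s': 5.1, 'qpos': array([-8.58066571e-02,  3.58385210e-01,  1.50558420e+00, -2.35849348e-04,
        1.27586910e+00, -2.33109196e-01]), 'qvel': array([ 2.76140189e-03,  1.19837085e-03, -9.38241746e-05, -1.47270891e-03,
        9.69681746e-04, -8.42821618e-04]), 'tau': array([ 1.07956224e-01, -4.34322953e+01, -2.20733571e+01,  1.35301072e-01,
        1.60714919e-01, -4.70343861e-03]), 'position': array([0.61090515, 0.01702409, 0.17864014]), 'tcp_rot': array([7.76911520e-04, 6.53131417e-01, 7.57244062e-01, 4.22374844e-04]), 'force': array([ 0.96916238, -0.68436505,  1.04707232]), 'wrist_torque': array([-0.07489024, -0.18707412,  0.01962289]), 'grasp_force': 30.001569986343384, 'grip_width': 0.02537516348195929}
```

View pics/w3.png

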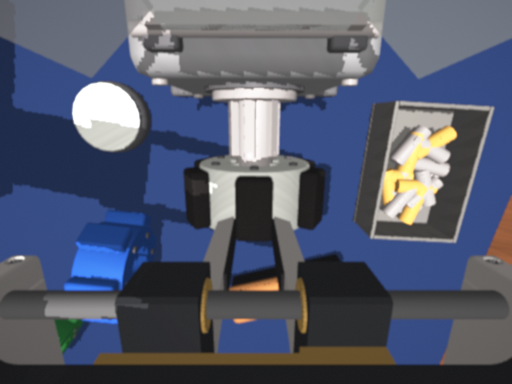

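The fingers hold the top pad (width 25 mm) at (255,205). Next I turn the wheel +19° about its axis, which lies 73 mm ahead of the TCP.

```bash

python3 -m handwheel '[[[0,0.193,0.0065],[0.76,0,0]],[[0,0.193,0.0065],[0.76,0,0]],[[0,0.193,0.0065],[0.76,0,0]],[[0,0.193,0.0065],[0.76,0,0]],[[0,0.193,0.0065],[0.76,0,0]],[[0,0,0],[0,0,0]],[[0,0,0],[0,0,0]]]' -0.8
python3 - <<'E'
from h import *
f=grab_frame("wrist");s=env.get_state();print(s["position"],s["force"],s["wrist_torque"])
np.savez("w4.npz",P=pts(f),I=f["pixels"],R=f["R"],t=f["t"],K=f["intrinsics"])
cv2.imwrite("pics/w4.png",cv2.resize(f["pixels"][70:250,150:370,::-1],None,fx=3.2,fy=3.2,interpolation=cv2.INTER_CUBIC))
E
```

```text
time_s: 5.68
position: [0.6357, 0.0209, 0.1739]
tcp_rot: [-0.107, 0.644, 0.747, -0.125]
force: [1.6, 0.5, 2.3]
grip_width: 0.0257
grasp_force: 30.0
[0.63554028 0.02090174 0.17389157] [2.35661578 0.5634053  1.57700507] [ 0.06572798 -0.64378072 -0.07919763]
```

View pics/w4.png

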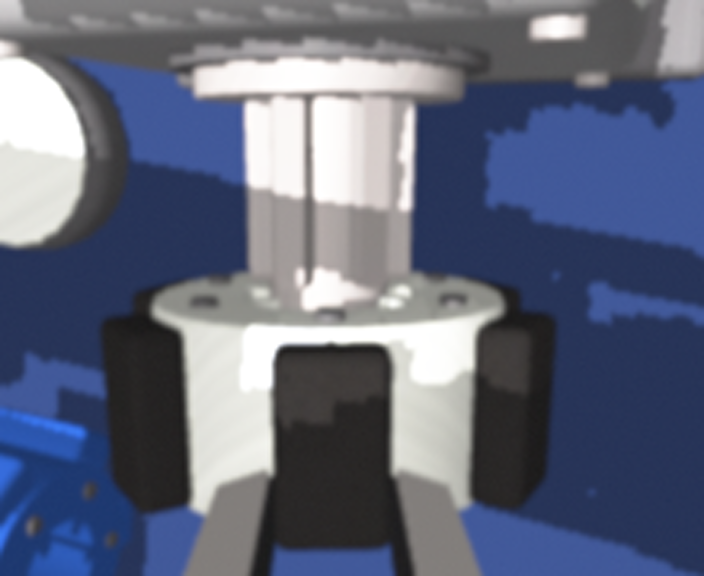

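The wheel came round with the grip. The shaft spans (245–412), with splines left (≈285) and right (≈380) of the pad's line at 332. I'll measure the spline angle in the tool frame.

```bash
python3 - <<'E'
from h import *
from scipy.spatial.transform import Rotation as Ro
d=np.load("w4.npz");P=d["P"]*1000;s=env.get_state()
q=s["tcp_rot"];T=Ro.from_quat(np.r_[q[1:],q[0]]).as_matrix()
print(np.round(T,3))
Q=(P-np.array(s["position"])*1000)@T   # tool coords
m=(Q[...,0]>32)&(Q[...,0]<66)&(abs(Q[...,1])<28)&(Q[...,2]>40)&(Q[...,2]<80)
y=Q[...,1][m];z=73-Q[...,2][m]
for y0 in np.arange(-23,24,1.):
    k=abs(y-y0)<.5
    if k.sum()>4: print(y0,k.sum(),round(float(np.median(z[k])),1),end=" | ")
# flange circle centre as the axis check: points at tool x beyond
for x0 in (40,80,84,88):
    k=(abs(Q[...,0]-x0)<2)&(Q[...,2]>30)&(Q[...,2]<75)&(abs(Q[...,1])<45);print("\nx",x0,k.sum(),np.round(np.percentile(Q[...,1][k],[1,50,99]),1),np.round(Q[...,2][k].min(),1))
# wheel pad centre
k=(Q[...,0]>15)&(Q[...,0]<30)&(d["I"].max(-1)<75)&(abs(Q[...,2]-13)<5)&(abs(Q[...,1])<20)
print("pad",k.sum(),np.percentile(Q[...,1][k],[2,98]),np.median(Q[...,2][k]))
E
```

```text
[[-0.147  0.936 -0.319]
 [ 0.989  0.139 -0.048]
 [-0.    -0.323 -0.946]]
-23.0 9 18.1 | -22.0 22 5.3 | -21.0 43 5.2 | -20.0 35 5.3 | -19.0 38 4.8 | -18.0 40 4.8 | -17.0 48 4.9 | -16.0 45 6.0 | -15.0 19 7.9 | -14.0 35 16.7 | -13.0 48 17.7 | -12.0 54 18.0 | -11.0 43 18.3 | -10.0 38 19.3 | -9.0 49 19.5 | -8.0 55 20.1 | -7.0 38 19.9 | -6.0 45 17.8 | -5.0 63 16.1 | -4.0 35 15.6 | -3.0 34 15.7 | -2.0 39 15.6 | -1.0 63 15.8 | 0.0 34 15.7 | 1.0 34 15.6 | 2.0 52 15.7 | 3.0 53 15.3 | 4.0 37 15.6 | 5.0 40 16.9 | 6.0 64 18.7 | 7.0 42 19.2 | 8.0 39 19.0 | 9.0 52 18.6 | 10.0 52 17.8 | 11.0 38 16.9 | 12.0 40 16.5 | 13.0 42 15.9 | 14.0 32 5.0 | 15.0 37 3.8 | 16.0 36 3.6 | 17.0 37 3.4 | 18.0 40 3.4 | 19.0 41 3.2 | 20.0 17 4.0 | 21.0 14 13.7 | 22.0 11 11.5 | 23.0 10 18.5 | 
x 40 1135 [-43.2   0.1  43.4] 30.0

x 80 295 [-21.7  -0.7  19.6] 52.0

x 84 263 [-21.6  -1.5  19.6] 50.9

x 88 432 [-30.2  -0.7  28. ] 42.3
pad 760 [-11.9702092   11.47574294] 13.893304963327427
```

Splines sit symmetric to the pad within about 2°. I'll add 1.5° and slide in gently.

```bash

python3 -m handwheel '[[[0,0.076,0],[0.3,0,0]],[[0.1,0,0],[0,0,0]],[[0.1,0,0],[0,0,0]],[[0.1,0,0],[0,0,0]],[[0.1,0,0],[0,0,0]],[[0.1,0,0],[0,0,0]],[[0,0,0],[0,0,0]],[[0,0,0],[0,0,0]]]' -0.8
python3 - <<'E'
from h import *
s=env.get_state();print(s["position"],s["force"],s["wrist_torque"])
E
```

```text
time_s: 6.4
position: [0.6352, 0.032, 0.1736]
tcp_rot: [-0.114, 0.643, 0.745, -0.134]
force: [4.0, -3.3, 1.7]
grip_width: 0.0256
grasp_force: 29.9
[0.63521414 0.03195092 0.17364492] [ 3.97181774 -3.2575132   1.71051289] [-0.65342727 -1.05835387  0.2032335 ]
```

```bash

python3 -m handwheel '[[[0.12,0,0],[0,0,0]],[[0.12,0,0],[0,0,0]],[[0.12,0,0],[0,0,0]],[[0.12,0,0],[0,0,0]],[[0.12,0,0],[0,0,0]],[[0.12,0,0],[0,0,0]],[[0,0,0],[0,0,0]]]' -0.8
python3 - <<'E'
from h import *
s=env.get_state();print(s["position"],s["force"],s["wrist_torque"])
f=grab_frame("wrist");P=pts(f)*1000
cv2.imwrite("pics/w5.png",cv2.resize(f["pixels"][:,100:420,::-1],None,fx=1.5,fy=1.5))
E
```

```text
time_s: 6.98
position: [0.6326, 0.05, 0.1737]
tcp_rot: [-0.114, 0.643, 0.745, -0.134]
force: [3.5, -3.6, 0.9]
grip_width: 0.0256
grasp_force: 29.9
[0.63257483 0.04995521 0.17366198] [ 3.54414561 -3.57769755  0.86275506] [-0.59323268 -1.11540024  0.16491186]
```

View pics/w5.png

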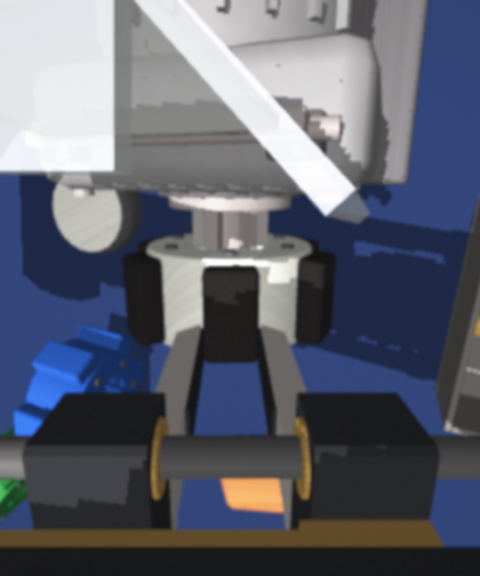

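The wheel is on the splines, with about 20 mm of shaft left between its face (y≈250) and the flange (y≈200). I'll continue.

```bash

python3 -m handwheel '[[[0.12,0,0],[0,0,0]],[[0.12,0,0],[0,0,0]],[[0.12,0,0],[0,0,0]],[[0.12,0,0],[0,0,0]],[[0.12,0,0],[0,0,0]],[[0.06,0,0],[0,0,0]],[[0,0,0],[0,0,0]]]' -0.8
python3 -m handwheel '[[[0.08,0,0],[0,0,0]],[[0.08,0,0],[0,0,0]],[[0,0,0],[0,0,0]]]' -0.8
```

```text
time_s: 7.62
position: [0.6302, 0.0659, 0.1737]
tcp_rot: [-0.113, 0.643, 0.745, -0.134]
force: [4.1, -4.2, 0.4]
grip_width: 0.0257
grasp_force: 29.9
time_s: 7.87
position: [0.6296, 0.0698, 0.1736]
tcp_rot: [-0.113, 0.643, 0.745, -0.134]
force: [3.8, -3.5, 0.1]
grip_width: 0.0253
grasp_force: 29.9
```

```bash

for i in 1 2; do python3 -m handwheel '[[[0.08,0,0],[0,0,0]],[[0,0,0],[0,0,0]]]' -0.8 | grep -E "pos|force"; done
```

```text
position: [0.6294, 0.0709, 0.1737]
force: [5.3, -5.0, 1.5]
grasp_force: 29.9
position: [0.6294, 0.0711, 0.1738]
force: [3.8, -8.7, 1.3]
grasp_force: 29.9
```

```bash

for i in 1 2; do python3 -m handwheel '[[[0.1,0,0],[0,0,0]],[[0,0,0],[0,0,0]]]' -0.8 | grep -E "pos|force"; done
python3 - <<'E'
from h import *
f=grab_frame("wrist");cv2.imwrite("pics/w6.png",cv2.resize(f["pixels"][60:260,130:380,::-1],None,fx=3,fy=3))
E
```

```text
position: [0.6295, 0.0715, 0.1741]
force: [5.8, -12.1, 3.1]
grasp_force: 30.0
position: [0.6295, 0.072, 0.1745]
force: [5.2, -16.6, 3.0]
grasp_force: 30.0
```

View pics/w6.png

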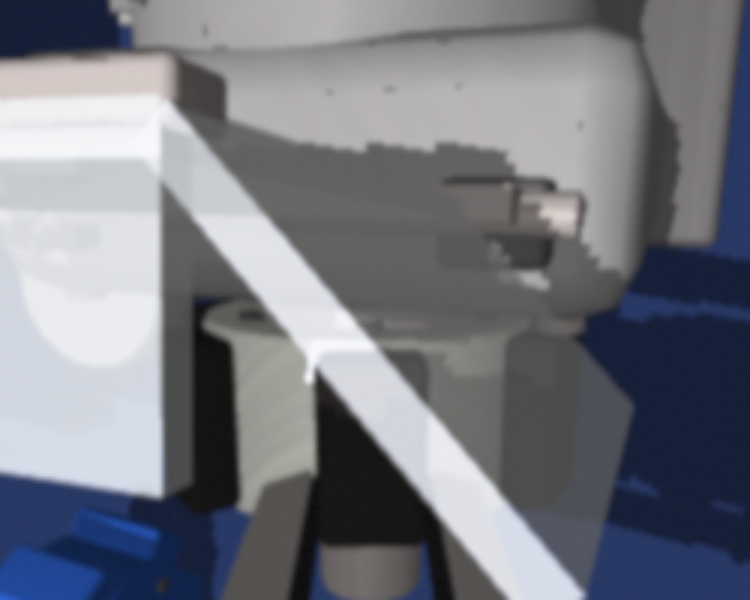

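The flange is now hidden behind the wheel, and the force rose after 50.7 mm of travel, so it is home. I relax, open and retreat.

```bash

python3 -m handwheel '[[[-0.15,0,0],[0,0,0]],[[0,0,0],[0,0,0]]]' -0.8| grep -E "pos|force"
python3 -m handwheel '[[[0,0,0],[0,0,0]],[[0,0,0],[0,0,0]],[[0,0,0],[0,0,0]],[[0,0,0],[0,0,0]],[[0,0,-0.3],[0,0,0]],[[0,0,-0.7],[0,0,0]],[[0,0,-0.9],[0,0,0]],[[-0.5,0,-0.9],[0,0,0]],[[-0.9,0,-0.9],[0,0,0]],[[-0.9,0,-0.9],[0,0,0]],[[-0.9,0,-0.9],[0,0,0]],[[0,0,0],[0,0,0]]]' 0
python3 - <<'E'
from m import *
a=np.radians(8.4);s=env.get_state();print(s["position"])
for n in("top","scene"):
    f=grab_frame(n);P=pts(f)*1000;ok=f["range_z"]>.05;I=f["pixels"].astype(int)
    x=P[...,0]-598.7;y=P[...,1]-104.2
    M=np.stack([x*np.cos(a)+y*np.sin(a),-x*np.sin(a)+y*np.cos(a),P[...,2]],-1)
    k=ok&(abs(M[...,0])<65)&(M[...,1]<8)&(M[...,1]>-130)&(M[...,2]>90)&(M[...,2]<175)
    kk=k&(abs(M[...,0])>22)
    print(n,kk.sum(),"wheel y range",np.percentile(M[...,1][kk],[2,50,98]).round(1))
    h=ok&(abs(M[...,0])<80)&(M[...,1]>5)&(M[...,1]<70)&(M[...,2]>182)&(M[...,2]<290)
    print("hood",h.sum(),[np.percentile(M[...,i][h],[2,50,98]).round(1) for i in range(3)])
    if n=="scene": save(f,"s7")
E
```

```text
position: [0.6294, 0.0713, 0.1739]
force: [4.8, -10.9, 1.6]
grasp_force: 30.0
time_s: 9.75
position: [0.6891, 0.0007, 0.3059]
tcp_rot: [-0.113, 0.645, 0.744, -0.133]
force: [-0.2, -0.4, 1.8]
grip_width: 0.0469
grasp_force: 0.0
[6.89141892e-01 6.56531227e-04 3.05936101e-01]Traceback (most recent call last):
  File "<stdin>", line 9, in <module>
    return _quantile_unchecked(
        a, q, axis, out, overwrite_input, method, keepdims, weights)
    return _ureduce(a,
                    func=_quantile_ureduce_func,
    ...<5 lines>...
                    overwrite_input=overwrite_input,
                    method=method)
    r = func(a, **kwargs)
    result = _quantile(arr,
                       quantiles=q,
    ...<2 lines>...
                       out=out,
                       weights=wgt)
    slices_having_nans = np.isnan(arr[-1, ...])
                                  ~~~^^^^^^^^^
IndexError: index -1 is out of bounds for axis 0 with size 0
```

```bash

python3 -m handwheel '[[[0,0,-0.4],[-0.82,0,0]],[[0,0,-0.4],[-0.82,0,0]],[[0,0,-0.4],[-0.82,0,0]],[[0,0,-0.4],[-0.82,0,0]],[[0,0,-0.4],[-0.82,0,0]],[[0,-0.4,0],[0,0,0]],[[0,0,0],[0,0,0]]]' -1
cat > hm.py <<'E'
from h import *
a=np.radians(8.4)
def M(P):
    P=np.asarray(P)*1000;x=P[...,0]-598.7;y=P[...,1]-104.2
    return np.stack([x*np.cos(a)+y*np.sin(a),-x*np.sin(a)+y*np.cos(a),P[...,2]],-1)
def report(n):
    f=grab_frame(n);Q=M(pts(f));ok=f["range_z"]>.05
    def pr(t,k):
        print(n,t,k.sum(),[np.percentile(Q[...,i][k],[2,50,98]).round(1).tolist() for i in range(3)] if k.sum()>5 else "")
    pr("wheel",ok&(abs(Q[...,0])<65)&(abs(Q[...,0])>22)&(Q[...,1]<8)&(Q[...,1]>-130)&(Q[...,2]>60)&(Q[...,2]<172))
    pr("hood",ok&(abs(Q[...,0])<80)&(Q[...,1]>5)&(Q[...,1]<70)&(Q[...,2]>182)&(Q[...,2]<290))
    return f
E
python3 - <<'E'
from hm import *
f=report("scene");f=report("wrist");print(M(env.get_state()["position"]))
E
```

```text
time_s: 10.38
position: [0.6844, 0.006, 0.3524]
tcp_rot: [-0.0, 0.653, 0.758, 0.0]
force: [0.1, 0.6, 0.0]
grip_width: 0.0038
grasp_force: 0.0
scene wheel 947 [[-54.6, 29.2, 58.5], [-50.3, -37.9, -0.0], [68.0, 125.6, 157.0]]
scene hood 812 [[-74.0, 12.3, 75.2], [8.7, 33.5, 41.2], [184.0, 220.1, 272.4]]
wrist wheel 1977 [[-46.3, 28.4, 58.2], [-46.4, -21.7, 4.9], [113.0, 141.7, 159.9]]
wrist hood 9150 [[-72.9, -5.9, 71.6], [12.3, 31.7, 49.4], [187.7, 272.7, 276.1]]
[  72.44999647 -110.21497914  350.27228408]
```

The wheel spans y from −50 to 0 in the machine frame, so it is home. The hood's edge is at y ≈ 45, z ≈ 274. I move behind the hood.

```bash

python3 -m handwheel '[[[0.87,-0.32,0],[0,0,0]],[[0.87,-0.32,0],[0,0,0]],[[0.87,-0.32,0],[0,0,0]],[[0.87,-0.32,0],[0,0,0]],[[0.87,-0.32,0],[0,0,0]],[[0.87,-0.32,0],[0,0,0]],[[0.87,-0.32,0],[0,0,0]],[[0.87,-0.32,0],[0,0,0]],[[0.87,-0.32,0],[0,0,0]],[[0,0,0.8],[0,0,0]],[[0,0,0.8],[0,0,0]],[[0,0,0.8],[0,0,0]],[[0,0,0.7],[0,0,0]],[[0,0,0],[0,0,0]]]' -1
python3 - <<'E'
from hm import *
print(M(env.get_state()["position"]))
E
```

```text
time_s: 11.65
position: [0.5853, 0.188, 0.2675]
tcp_rot: [-0.003, 0.653, 0.757, -0.004]
force: [-0.3, -0.1, -1.3]
grip_width: -0.0
grasp_force: 0.0
[ -1.03440851  84.85117953 267.50702627]
```

```bash

python3 -m handwheel '[[[-0.47,0,-0.05],[0,0,0]],[[-0.47,0,-0.05],[0,0,0]],[[-0.47,0,-0.05],[0,0,0]],[[-0.47,0,-0.05],[0,0,0]],[[-0.39,0,0.05],[0,0,0]],[[-0.39,0,0.05],[0,0,0]],[[-0.36,0,0.15],[0,0,0]],[[-0.36,0,0.15],[0,0,0]],[[-0.31,0,0.24],[0,0,0]],[[-0.31,0,0.24],[0,0,0]],[[0,0,0],[0,0,0]]]' -1
python3 -m handwheel '[[[-0.24,0,0.31],[0,0,0]],[[-0.24,0,0.31],[0,0,0]],[[-0.15,0,0.36],[0,0,0]],[[-0.15,0,0.36],[0,0,0]],[[0,0,0],[0,0,0]]]' -1
python3 - <<'E'
from hm import *
print(M(env.get_state()["position"]))
f=grab_frame("scene");save(f,"s8")
E
```

```text
time_s: 12.57
position: [0.6015, 0.0867, 0.2545]
tcp_rot: [-0.0, 0.654, 0.757, -0.001]
force: [-0.4, -0.1, -0.1]
grip_width: 0.0005
grasp_force: 0.0
time_s: 12.98
position: [0.6037, 0.0686, 0.22]
tcp_rot: [-0.001, 0.653, 0.757, -0.002]
force: [-0.4, -0.0, 0.5]
grip_width: 0.0004
grasp_force: 0.0
[-2.17249417e-01 -3.59998658e+01  2.20034920e+02]
```

View pics/s8.png

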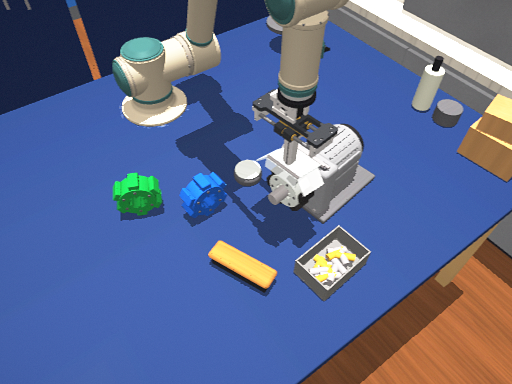

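The hood is swung over at (305,180), nearly shut. I'll press down until it stops.

```bash

python3 -m handwheel '[[[-0.05,0,0.38],[0,0,0]],[[-0.05,0,0.3],[0,0,0]],[[0,0,0],[0,0,0]]]' -1|grep -E "pos|force"
for i in 1 2 3; do python3 -m handwheel '[[[0,0,0.1],[0,0,0]],[[0,0,0],[0,0,0]]]' -1|grep -E "pos|^force"; done
```

```text
position: [0.6044, 0.0669, 0.2039]
force: [-1.6, -0.7, -0.9]
grasp_force: 0.0
position: [0.6052, 0.067, 0.2035]
force: [-0.4, 1.3, 0.1]
position: [0.6054, 0.067, 0.2032]
force: [-2.5, 0.5, 9.9]
position: [0.6054, 0.067, 0.203]
force: [-6.6, -0.2, 19.9]
```

```bash

python3 -m handwheel '[[[0,0,-0.3],[0,0,0]],[[0,0,-0.9],[0,0,0]],[[0,0,-0.9],[0,0,0]],[[0,0,-0.9],[0,0,0]],[[-0.9,0,-0.9],[0,0,0]],[[-0.9,0,-0.9],[0,0,0]],[[-0.9,0,-0.3],[0,0,0]],[[-0.9,0,0],[0,0,0]],[[-0.9,0,0],[0,0,0]],[[-0.9,0,0],[0,0,0]],[[-0.9,0,0],[0,0,0]],[[-0.9,0,0],[0,0,0]],[[0,0,0],[0,0,0]]]' -1|grep -E "pos|force|time"
python3 - <<'E'
from hm import *
for n in("top","scene"):
    f=grab_frame(n);Q=M(pts(f));ok=f["range_z"]>.05
    for y0 in range(-80,40,8):
        k=ok&(abs(Q[...,0])<40)&(abs(Q[...,1]-y0)<3)&(Q[...,2]>90)&(Q[...,2]<320)
        print(n,y0,k.sum(),np.percentile(Q[...,2][k],[50,95]).round(0) if k.any() else '',end=' | ')
    k=ok&(abs(Q[...,0])<60)&(Q[...,1]<8)&(Q[...,1]>-130)&(Q[...,2]>60)&(Q[...,2]<145)&(abs(Q[...,0])>22)
    print("\nwheel",k.sum(),np.percentile(Q[...,1][k],[2,10,50]).round(1))
    if n=="scene":cv2.imwrite("pics/s9.png",cv2.resize(f["pixels"][120:290,190:390,::-1],None,fx=3.5,fy=3.5,interpolation=cv2.INTER_CUBIC))
E
```

```text
time_s: 14.87
position: [0.6322, -0.1153, 0.3249]
force: [-0.5, 0.2, 0.3]
grasp_force: 0.0
top -80 12 [118. 121.] | top -72 30 [119. 123.] | top -64 106 [183. 186.] | top -56 96 [182. 186.] | top -48 106 [181. 183.] | top -40 102 [181. 183.] | top -32 101 [181. 183.] | top -24 105 [181. 183.] | top -16 99 [181. 183.] | top -8 97 [181. 183.] | top 0 109 [181. 184.] | top 8 109 [181. 183.] | top 16 97 [181. 183.] | top 24 107 [183. 186.] | top 32 105 [182. 185.] | Traceback (most recent call last):
  File "<stdin>", line 8, in <module>
    return _quantile_unchecked(
        a, q, axis, out, overwrite_input, method, keepdims, weights)
    return _ureduce(a,
                    func=_quantile_ureduce_func,
    ...<5 lines>...
                    overwrite_input=overwrite_input,
                    method=method)
    r = func(a, **kwargs)
    result = _quantile(arr,
                       quantiles=q,
    ...<2 lines>...
                       out=out,
                       weights=wgt)
    slices_having_nans = np.isnan(arr[-1, ...])
                                  ~~~^^^^^^^^^
IndexError: index -1 is out of bounds for axis 0 with size 0
```

```bash
python3 -c "
from station import ticket
print(ticket.hand_in())"
```

```text
the job is handed in; nothing more can be done
None
```

The wheel is home against the flange with its teeth on the splines, and the hood is down with its lip in front of the wheel; the top camera read the hood top level at 181 mm all along. The job took about 15 s and is handed in. I did not re-measure the tin, brush and bin at the end, but nothing touched them that I could see.

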